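# Clamp a stamp blank in the sprung carving jig

### The arm

A 6-joint arm with a two-finger parallel gripper is mounted at the origin on a cart in front of the work surface, level with it; the furniture and walls round the work are solid. World frame = base frame: x ahead of the robot, y to its left, z up, the work surface at z = 0. Lengths are in m, angles in rad, forces in N, time in s.
With the tool pointing down it reaches from about 0.35 to 0.875 m from the base axis. Payload 4.2 kg.
Tool frame: the origin (TCP) lies midway between the tips of the shut fingers; the grasp point (between the pads) lies 19 mm behind it; z points along the fingers, y is the line along which they close (so a half turn about z gives the same grasp; the last joint's range is limited). The gripper opens to 85 mm and grips with 20 to 120 N. Pads are 22 mm wide; open, the fingers measure 114 mm over their backs; the gripper's body (76 mm by 85 mm) begins 54 mm behind the grasp point. The pads swing forward as they close: fully open they stand 13 mm farther back than shut.
Start: joints at [1.592, 0.385, 0.008, 0, -1.194, -0.259], TCP at [0.147, 0.607, 0.231] pointing down, gripper open.
Joint ranges: [-3.14, 3.14], [-1.21, 2.06], [-1.07, 1.41], [-3.16, 2.05], [-2.99, -0.16], [-3.1, 3.1]. Speed limits (rad/s): [2.79, 2.79, 3.14, 3.14, 3.14, 3.14].

### API

Orientations are given as a rotation vector (axis times angle).
In Python, from workcell import bot, claw, inverse_kinematics, telemetry, optics, close_job gives the robot as it stands. Calls block until the motion is done:
- bot.move_pose(position, orientation): joint-space move of the TCP to a pose.
- bot.line_to(position, attitude=None, vel=0.15, until_force=None): straight line of the TCP; attitude=None keeps the orientation; vel is the mean speed in m/s. With until_force (N) it stops when the force on the tool has changed by that much, and returns True; else False.
- bot.movej(angles): joint-space move.
- claw.gripper_to(opening, force=None): opening from 0.0 (shut) to 1.0 (fully open); force is the grip in N (None keeps the last); returns when the fingers have stopped.
- bot.sleep(seconds).
- inverse_kinematics(position, orientation): joint angles nearest the present ones, or None.
- telemetry.sense(): the state.
- optics.grab_frame(name): name is "scene" or "top" or "wrist"; returns a dict with "frame" (384x512x3 uint8, red, green, blue), "vfov" (degrees; the focal length in pixels is half the picture's height over the tangent of half this angle, whatever the lens; pixels are square), "cx", "cy" (the principal point, pixels), "origin" and "orientation" of the camera in the world. Camera axes: x right, y down, z forward; pixel columns grow to the right and rows downward; lengths in m; the calibration is good to about 2 mm. A picture is of the moment at which its call begins. There is no depth.
A pose or a line that the arm cannot do raises bot.IKError and nothing moves.
- close_job(): hands the job in; it is judged then, once.
Trained networks look in the newest picture that a camera, given by its name, has taken for a name from the list of things; names that differ only in an ending like _2 or _b are one class to them, and where a whole thing is asked for, a point or a joint stands for the part that bears it (a point fixed in the world has none). Each returns a list of dicts, best first, with "conf" (0 to 1); they miss things now and then, are a little off and sometimes report something else, mostly with a low value. They report only what shows in the picture. A call takes as long as a camera call. They do not tell look-alikes from the thing itself.
- optics.search_frame(camera, name): "bbox" ([centre column, centre row, width, height] as shares, 0 to 1, of the picture: columns of its width, rows of its height, round what is visible of it).
The state is a dict: "time": time; "qpos": joint angles; "qvel": joint speeds; "joint_efforts": joint torques, N m; "position": TCP position; "tool_rot": TCP orientation; "contact_force": force on the tool from outside, world axes, zero at the start; "torque": the same for the moment, N m; "opening": opening from 0.0 (shut) to 1.0 (fully open); "finger_force": force on a finger pad.
Only numpy, scipy, OpenCV 4.12 (cv2) and the standard library are available. Lean on these libraries where they do the work, as an engineer would, in place of code of your own. Each camera call takes 0.05 s, during which the arm holds its last target. There are 200 camera calls.

### The job

Clamp the white-topped round wooden stamp blank that stands on the bench beside the jig in that jig, ready for carving: first swing the jig's blue sprung arm back by its orange handle until its catch holds it open and let go, then stand the blank upright in the V-shaped wooden rest. Finally press the red trigger down so that the arm swings in and pins the blank in the V, and let go; leave the other things on the bench where they are.

Things in the scene. Friction and masses are not known exactly. Their poses are not given: they have to be found in the camera images.
- jig: Fixed clamping jig. Origin on the bench under the middle of the V rest's seat; z up; yaw within 0.3 rad of the robot's axes. Its aluminium base plate, 8 mm thick, spans jig x -70 to +115 mm, y -65 to +145 mm. The wooden V rest (top 48 mm above the bench) lies at y below -10 mm and |x| below 38 mm, so the +x and -x sides of a seated blank are free for the fingers.
- seat (a point): Point on the plate top (8 mm above the bench) where the blank's underside centre lies when it touches both V walls; axes as the jig's. The V opens to jig +y and its walls touch the blank 35 degrees either side of -y. Best set the blank down 3 to 6 mm to +y of this point, clear of the walls: the arm pushes it home.
- pivot (a point): Vertical hinge axis of the arm, 46 mm above the bench, at jig x +90, y +44.5 mm; hub 34 mm across, 64 mm high. The blue arm is a bar 14 mm wide, 38 to 54 mm above the bench, with a black pad facing the V. Its spring takes about 5 N at the handle near the catch, a damper 2 N more at 0.2 m/s, the catch ramp up to 2 N more.
- handle (a point): Middle of the upright round orange handle at the arm's free end: 24 mm in diameter, 57 to 95 mm above the bench (this point 76 mm), 190 mm from the pivot axis. Pinch it from above and carry it round the arc; it turns with the arm. Seen from the pivot it lies towards jig -x at joint value 0 and swings to jig +y as the value grows.
- clamp_arm (a joint): Arm angle (rad), grows as the arm is swung back from the V, clockwise from above. -0.15: sprung shut, V empty (start). 0: pad against a seated blank. 0.85: held by the catch. 1.0: end stop. Swing it past 0.92, ease back to 0.85 and let go: it rests near 0.85 by itself. When tripped it swings shut in about half a second.
- trigger (a joint): Angle (rad) of the trigger lever: 0 up (sprung there), 0.2 fully down (stop). It dips by itself while the arm rides over its ramp on being swung back, then springs up in front of the arm. The arm is freed at about 0.17. Press the red pad straight down about 21 mm (0.18 rad); it takes about 4 N.
- trigger_pad (a point): Centre of the top of the red trigger pad (36 x 30 mm), 48 mm above the bench when up, at about jig x +47, y +173 mm. Its axes turn with the lever.
- blank: Round wooden stamp blank with bark-brown side and a whitened top, 63 mm in diameter, 50 mm high, about 0.1 kg; origin at the centre of its underside, z up. It stands on the bench left or right of the jig (its place may be swapped with the wax tin's). Grip it round the side from above.
- wax_tin: Bystander: flat round tin with green lid, 73 mm across, 26 mm high; origin at the centre of its underside.
- sanding_block: Bystander: wooden sanding block 78 x 99 x 32 mm; origin at the centre of its underside.
- slip_stone: Bystander: small brown sharpening stone 48 x 90 x 17 mm; origin at the centre of its underside.
Mind the look-alikes: they are no part of the job. There is more than one size of the blank; the one meant has the size given above.

How it is judged:
On the way, in this order (a step that is already met when the one before it is completed fails the run):
1. the arm is swung back and held open by the catch alone, with the robot off its handle (value of joint clamp_arm between 0.78 and 0.9 rad and velocity of joint clamp_arm between -0.05 and 0.05 rad/s and contact force between the fingers and anything else below 0.3 N), for 0.3 s.
2. the blank stands upright on the jig's plate at the V rest (centre within 20 mm of the seat), let go, the arm still held open (value of joint clamp_arm above 0.78 rad and horizontal distance between blank and seat below 0.02 m and angle between blank's own z axis and vertical below 0.08 rad and z of blank in the frame of seat between -0.004 and 0.004 m and linear speed of blank below 0.02 m/s and contact force between the fingers and blank below 0.2 N), for 0.2 s.
3. the trigger is pressed down (value of joint trigger above 0.12 rad).
At the end, for the whole second after the job is handed in: The blank stands upright (within 0.08 rad) on the plate (within 4 mm), its centre within 6 mm of the V's seat; the arm rests against it (joint between -0.05 and 0.06 rad); the trigger is up again (below 0.03 rad); all at rest (horizontal distance between blank and seat below 0.006 m and angle between blank's own z axis and vertical below 0.08 rad and z of blank in the frame of seat between -0.004 and 0.004 m and value of joint clamp_arm between -0.05 and 0.06 rad and velocity of joint clamp_arm between -0.05 and 0.05 rad/s and value of joint trigger below 0.03 rad and linear speed of blank below 0.02 m/s); the robot touches nothing.
It fails at once if a bystander (wax tin, sanding block, slip stone) is moved more than 30 mm (distance of any of wax_tin, sanding_block, slip_stone from where it was at the start of the episode above 0.03 m).
It also fails if it takes over 64 s, if anything falls off the work surface, if the arm or the gripper's body presses on something with over 40 N, if the wrist force passes 120 N, or if a joint passes its speed limit or range.

## Working session

There is one attempt and no reset: what is moved stays moved. The work goes in short steps, each a Python script; the robot and the scene stay as the last script left them, time stands still between calls to the robot, and variables do not carry over. Pictures are saved under pics/ and viewed, at most 10 in all, crops included, and the job is handed in when it is done.

```bash
mkdir -p pics
cat > h.py <<'E'
import numpy as np, cv2
from scipy.spatial.transform import Rotation as R
from workcell import bot, claw, inverse_kinematics, telemetry, optics, close_job
def rotm(o):
    o=np.array(o,float)
    return R.from_rotvec(o).as_matrix() if o.shape==(3,) else (o if o.shape==(3,3) else R.from_quat(o).as_matrix())
def grab(n,fn=None):
    f=optics.grab_frame(n)
    if fn: cv2.imwrite(fn,f["frame"][:,:,::-1])
    return f
def foc(f): return f["frame"].shape[0]/2/np.tan(np.radians(f["vfov"])/2)
def px2w(f,u,v,z):
    d=rotm(f["orientation"])@np.array([(u-f["cx"])/foc(f),(v-f["cy"])/foc(f),1])
    o=np.array(f["origin"]); return o+d*(z-o[2])/d[2]
def w2px(f,p):
    c=rotm(f["orientation"]).T@(np.array(p)-np.array(f["origin"]))
    return np.array([f["cx"]+foc(f)*c[0]/c[2],f["cy"]+foc(f)*c[1]/c[2]])
def find(cam,name): return [(round(d["conf"],2),[round(d["bbox"][0]*512,1),round(d["bbox"][1]*384,1),round(d["bbox"][2]*512,1),round(d["bbox"][3]*384,1)]) for d in optics.search_frame(cam,name)]
def down(phi): # tool z down, tool y axis (closing line) at world angle phi
    y=np.array([np.cos(phi),np.sin(phi),0]); z=np.array([0,0,-1.]); x=np.cross(y,z)
    return R.from_matrix(np.c_[x,y,z]).as_rotvec()
E
python3 - <<'E'
from h import *
s=telemetry.sense(); print(s)
for c in ("top","scene"):
    f=grab(c,f"pics/{c}0.png"); print(c,{k:v for k,v in f.items() if k!="frame"})
    for n in ("jig","blank","handle","trigger_pad","pivot","wax_tin","sanding_block","slip_stone"):
        print(n,find(c,n))
E
```

```text
{'time': 0.0, 'qpos': array([ 1.59162780e+00,  3.85524504e-01,  6.61283184e-03, -5.06902356e-04,
       -1.19399344e+00, -2.58643975e-01]), 'qvel': array([ 8.45502883e-04,  3.65700111e-05, -2.00176039e-04, -4.65656985e-04,
       -7.00298760e-04, -1.63535082e-03]), 'joint_efforts': array([ 1.13729220e-03, -3.92290092e+01,  1.88399702e+01,  4.18608919e+00,
       -4.67366845e-03,  1.20809611e-05]), 'position': array([0.14705099, 0.60684571, 0.23023467]), 'tool_rot': array([ 3.11723631e+00, -3.72711332e-01, -2.71299676e-04]), 'contact_force': array([-0.48453826, -0.37511802,  0.78291947]), 'torque': array([ 0.00540884, -0.00301929,  0.03502695]), 'finger_force': 0.0, 'opening': 1.0017929188878838}
top {'vfov': 52.559453331088854, 'cx': 249.29837125580227, 'cy': 200.05481117668126, 'origin': array([ 0.46980177, -0.00494097,  1.44834208]), 'orientation': array([-2.19204094,  2.17584909, -0.03564   ])}
jig [(0.76, [271.7, 198.1, 73.4, 63.0])]
blank [(0.68, [141.2, 231.2, 11.5, 13.2]), (0.61, [163.2, 224.6, 16.9, 13.9]), (0.44, [190.9, 220.0, 16.2, 10.7])]
handle [(0.75, [280.5, 202.1, 28.
[... 369 characters left out ...]
48.035674750819524, 'cx': 253.34054324413833, 'cy': 189.82122285446528, 'origin': array([ 0.20766064, -0.81341064,  1.12847245]), 'orientation': array([-2.41185139,  0.4812451 , -0.17787902])}
jig [(0.72, [240.6, 193.0, 17.9, 36.5]), (0.67, [264.8, 211.7, 77.4, 77.8])]
blank [(0.62, [179.9, 127.0, 16.0, 11.5]), (0.61, [194.3, 140.2, 19.1, 22.1]), (0.45, [206.1, 160.2, 12.4, 15.2])]
handle [(0.75, [259.4, 213.5, 52.6, 43.5])]
trigger_pad [(0.74, [239.5, 192.4, 12.6, 36.4])]
pivot [(0.87, [264.6, 212.4, 80.3, 78.0])]
wax_tin [(0.56, [302.6, 309.8, 25.3, 28.1])]
sanding_block [(0.58, [343.9, 297.1, 27.8, 34.7])]
slip_stone [(0.65, [241.9, 129.7, 25.7, 12.8]), (0.24, [260.3, 213.1, 51.6, 48.4])]
```

View pics/top0.png

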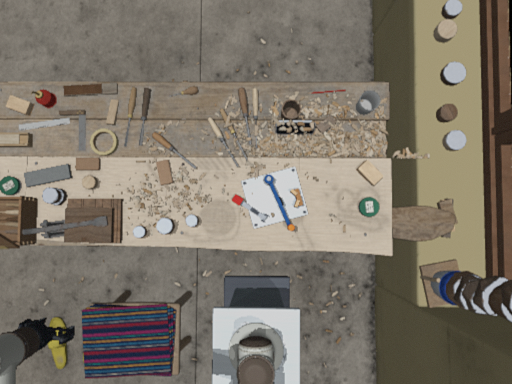

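View pics/scene0.png

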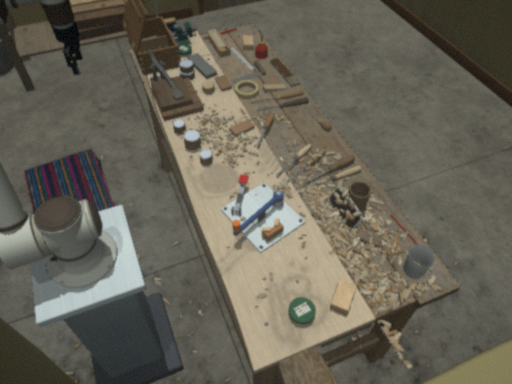

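The top picture shows the jig plate at about (275,198), with its orange handle at (291,228) and red trigger at (238,200). Candidate white discs stand at (140,231), (164,226) and (191,221), with another farther off at (52,196). The middle one of the three, at (164,226), looks about 17 px wide. At 278 px/m that is about 62 mm, which fits. I'll enlarge and measure.

Run:
```python
from h import *
f=grab("top"); im=f["frame"]
c=im[155:255,125:325][:,:,::-1]; cv2.imwrite("pics/crop1.png",cv2.resize(c,None,fx=4,fy=4,interpolation=cv2.INTER_CUBIC))
hsv=cv2.cvtColor(im,cv2.COLOR_RGB2HSV)
def blobs(m,z,lab,lo=8):
    n,l,st,ce=cv2.connectedComponentsWithStats(m.astype(np.uint8))
    for i in range(1,n):
        if st[i,4]>=lo and 120<ce[i,0]<330 and 150<ce[i,1]<255:
            s=foc(f)/(f["origin"][2]-z)
            print(lab,ce[i].round(1),st[i],"eqdiam mm",round(2e3*np.sqrt(st[i,4]/np.pi)/s,1),px2w(f,*ce[i],z).round(4))
H,S,V=[hsv[:,:,i].astype(int) for i in range(3)]
blobs((S<45)&(V>150),.05,"white",40)
blobs((H>100)&(H<125)&(S>120),.054,"blue")
blobs((H>4)&(H<16)&(S>170)&(V>120),.095,"orange")
blobs(((H<4)|(H>174))&(S>150),.048,"red")
```

```text
white [230.9 201.7] [    0   156   393   100 25303] eqdiam mm 645.5 [0.5383 0.091  0.05  ]
blue [277.2 198.4] [265 175  25  50 172] eqdiam mm 53.1 [ 0.5511 -0.0754  0.054 ]
orange [290.7 226.8] [288 225   6   5  13] eqdiam mm 14.2 [ 0.4504 -0.1204  0.095 ]
red [237.1 199.4] [232 195  11  10  65] eqdiam mm 32.8 [0.547  0.0688 0.048 ]
```

View pics/crop1.png

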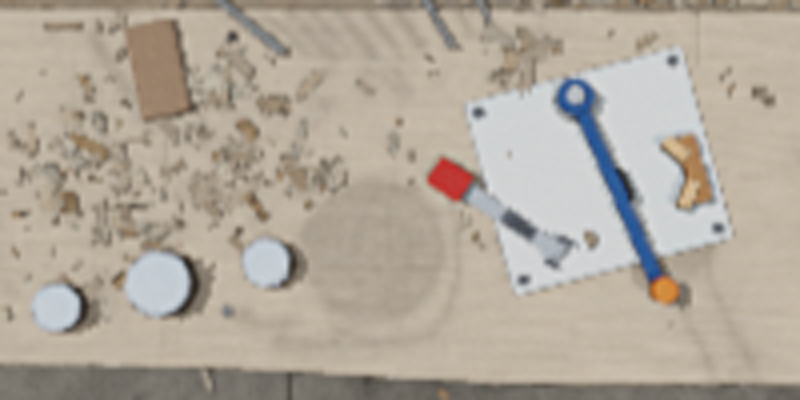

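The crop shows three white-topped discs, at crop (58,307), (160,284) and (268,263). The outer two are about 12 px across (43 mm). The middle one is about 16.5 px (60 mm or more), so it matches the 63 mm blank and is the one meant. The jig's plate corners are at crop (680,48), (470,103), (520,293) and (733,237). I'll fit these, then refine with the wrist camera.

```bash
cat >> h.py <<'E'
def fitjig(P,J): # rigid 2d fit world P <- jig J
    P=np.array(P)[:,:2];J=np.array(J);a=P-P.mean(0);b=J-J.mean(0)
    yaw=np.arctan2((b[:,0]*a[:,1]-b[:,1]*a[:,0]).sum(),(a*b).sum()); c,s=np.cos(yaw),np.sin(yaw)
    M=np.array([[c,-s],[s,c]]); t=P.mean(0)-M@J.mean(0); return yaw,t,P-(J@M.T+t)
CJ=[(.115,-.065),(.115,.145),(-.07,.145),(-.07,-.065)]
E
python3 - <<'E'
from h import *
f=grab("top")
cr=[(680,48),(470,103),(520,293),(733,237)]
P=[px2w(f,(u+.5)/4-.5+125,(v+.5)/4-.5+155,.008) for u,v in cr]
yaw,t,r=fitjig(P,CJ); print(yaw,t,(r*1e3).round(1))
c,s=np.cos(yaw),np.sin(yaw);M=np.array([[c,-s],[s,c]])
for n,u,v,z,j in(("pad",451,179,.048,(.047,.173)),("pivot",576,98,.064,(.09,.0445)),("handle",664,290,.095,None)):
    p=px2w(f,(u+.5)/4-.5+125,(v+.5)/4-.5+155,z)[:2]; print(n,p.round(4),"jig",(M.T@(p-t)).round(4),j)
a=px2w(f,(160.5)/4-.5+125,(284.5)/4-.5+155,.05);print("blank",a)
b=px2w(f,(664)/4+124.5,(290)/4+154.5,.095)
mid=M@np.array([.02,.05])+t
bot.move_pose([mid[0]-.05,mid[1],.36],down(yaw))
f=grab("wrist","pics/w1.png"); print({k:v for k,v in f.items() if k!="frame"}, telemetry.sense()["position"],telemetry.sense()["time"])
for i,(cx) in enumerate(CJ): print(w2px(f,[*(M@np.array(cx)+t),.008]).round(1))
E
```

```text
0.26625251255843857 [ 0.54746612 -0.11323065] [[-2.8  3.7]
 [-0.  -4. ]
 [ 2.5 -3.1]
 [ 0.4  3.3]]
pad [0.5471 0.0679] jig [0.0473 0.1748] (0.047, 0.173)
pivot [ 0.6194 -0.044 ] jig [0.0876 0.0479] (0.09, 0.0445)
handle [ 0.4494 -0.1202] jig [-0.0964  0.0191] None
blank [0.45037161 0.32941181 0.05      ]
{'vfov': 64.10374947950494, 'cx': 255.71346304379665, 'cy': 191.06194300545215, 'origin': array([0.48238919, 0.01556804, 0.50378191]), 'orientation': array([2.81076289, 0.37458655, 0.05814956])} [ 0.50370176 -0.05924846  0.35983347] 3.7583
[338.3 217.5]
[349.3  90.9]
[229.  91.]
[232.3 217.6]
```

View pics/w1.png

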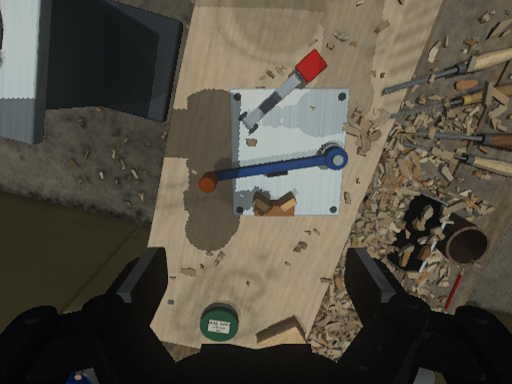

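The wrist view shows the plate corners near (349,90), (232,91), (233,214) and (339,215). The red pad is at (312,66), the hub at (336,158), the handle top at (208,184) and the V rest near (275,204). I'll refine the jig pose using both cameras.

Run:
```python
from h import *
from scipy.optimize import least_squares
f=grab("wrist");g=grab("top");im=f["frame"];gray=cv2.cvtColor(im,cv2.COLOR_RGB2GRAY)
c0=np.array([[339,215],[349,90],[232,91],[233,214]],np.float32).reshape(-1,1,2)
cc=cv2.cornerSubPix(gray,c0.copy(),(6,6),(-1,-1),(3,50,.01)).reshape(-1,2);print(cc)
def cen(im,col,box):
    h=cv2.cvtColor(im,cv2.COLOR_RGB2HSV).astype(int);H,S,V=h[...,0],h[...,1],h[...,2]
    m={"red":((H<5)|(H>174))&(S>150)&(V>90),"or":(H>5)&(H<18)&(S>150)&(V>80)}[col]
    k=np.zeros_like(m);k[box[1]:box[3],box[0]:box[2]]=1;ys,xs=np.nonzero(m&k);print(col,len(xs),(xs.mean(),ys.mean()), (xs.min(),xs.max(),ys.min(),ys.max()));return np.array([xs.mean(),ys.mean()])
rw=cen(im,"red",(280,40,345,95)); ow=cen(im,"or",(190,165,225,200))
rt=cen(g["frame"],"red",(225,188,250,212))
top=[((u)/4+124.6,(v)/4+154.6) for u,v in [(680,48),(470,103),(520,293),(733,237)]]
obs=[(f,c,(*j,.008),1.) for c,j in zip(cc,CJ)]+[(f,rw,(.047,.173,.046),.7),(f,np.array([336,158]),(.09,.0445,.064),.7)]
obs2=[(g,np.array(c),(*j,.008),1.) for c,j in zip(top,CJ)]+[(g,rt,(.047,.173,.047),.7),(g,np.array([268.6,179.2]),(.09,.0445,.064),.7)]
def w(x,p): c,s=np.cos(x[2]),np.sin(x[2]); return [x[0]+c*p[0]-s*p[1],x[1]+s*p[0]+c*p[1],p[2]]
def fit(o):
    r=least_squares(lambda x:np.concatenate([k*(w2px(F,w(x,p))-c) for F,c,p,k in o]),[.547,-.113,.266],loss="soft_l1");print(r.x.round(4));print((r.fun.reshape(-1,2)).round(1).tolist());return r.x
x=fit(obs);fit(obs2);x=fit(obs+obs2)
print("handle theory q=-.15:",[round(v,4) for v in w(x,(.09-.19*np.cos(.15),.0445-.19*np.sin(.15),.095))],"seen wrist",px2w(f,*ow,.09))
cv2.imwrite("pics/w2.png",cv2.resize(im[50:230,180:380][:,:,::-1],None,fx=3,fy=3,interpolation=cv2.INTER_CUBIC))
```

```text
[[339.      215.     ]
 [345.18085  91.51431]
 [232.       91.     ]
 [233.      214.     ]]
red 562 (np.float64(310.98932384341634), np.float64(65.47686832740213)) (np.int64(296), np.int64(326), np.int64(50), np.int64(82))
or 188 (np.float64(206.28191489361703), np.float64(185.03191489361703)) (np.int64(199), np.int64(214), np.int64(178), np.int64(192))<stdin>:9: RuntimeWarning: Mean of empty slice.
  ret = ret.dtype.type(ret / rcount)
Traceback (most recent call last):
ValueError: zero-size array to reduction operation minimum which has no identity
```

Run:
```python
from h import *
f=grab("wrist");im=f["frame"]
cv2.imwrite("pics/w2.png",cv2.resize(im[80:220,185:365][:,:,::-1],None,fx=4,fy=4,interpolation=cv2.INTER_CUBIC))
```

```text
(no output)
```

View pics/w2.png

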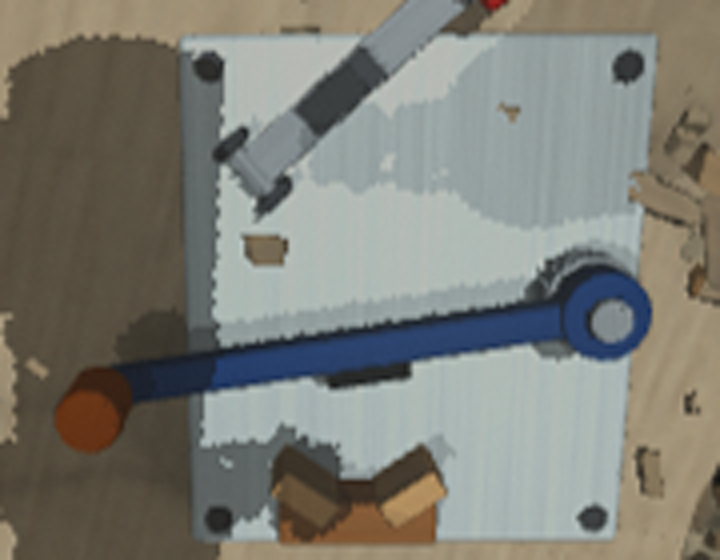

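The crop shows the plate corners at (181,35), (657,35), (614,540) and (193,540). The hub top is at (607,312), the handle top at (90,415) and the V notch near (358,485).

Run:
```python
from h import *
from scipy.optimize import least_squares
f=grab("wrist");g=grab("top")
q=lambda u,v:np.array([(u+.5)/4-.5+185,(v+.5)/4-.5+80])
cc=[q(614,540),q(657,35),q(181,35),q(193,540)]
top=[((u+.5)/4+124.5,(v+.5)/4+154.5) for u,v in [(680,48),(470,103),(520,293),(733,237)]]
obs=[(f,c,(*j,.008),1.) for c,j in zip(cc,CJ)]+[(f,np.array([311,65.5]),(.047,.173,.046),.7),(f,q(607,312),(.09,.0445,.064),.7)]
obs2=[(g,np.array(c),(*j,.008),1.) for c,j in zip(top,CJ)]+[(g,np.array([237.1,199.4]),(.047,.173,.047),.7),(g,np.array([268.6,179.2]),(.09,.0445,.064),.7)]
def w(x,p): c,s=np.cos(x[2]),np.sin(x[2]); return [x[0]+c*p[0]-s*p[1],x[1]+s*p[0]+c*p[1],p[2]]
def fit(o):
    r=least_squares(lambda x:np.concatenate([k*(w2px(F,w(x,p))-c) for F,c,p,k in o]),[.547,-.113,.266]);print(r.x.round(4));print((r.fun.reshape(-1,2)).round(1).tolist());return r.x
x=fit(obs);fit(obs2)
h=np.array(w(x,(.09-.19*np.cos(.15),.0445-.19*np.sin(.15),.095)))
print("handle theory",h.round(4),"seen",px2w(f,*q(90,415),.095).round(4))
for n,p in(("Vleft",(-.038,-.01,.048)),("Vright",(.038,-.01,.048))): print(n,(w2px(f,w(x,p))-[185,80])*4)
```

```text
[ 0.5463 -0.1086  0.2661]
[[0.5, 0.3], [0.8, -0.8], [-0.9, -0.7], [-0.6, 0.4], [-0.4, 0.2], [0.7, 1.4]]
[ 0.5472 -0.1127  0.2673]
[[0.8, -0.7], [-1.2, 0.1], [-1.0, 0.8], [0.8, 0.2], [0.4, 0.0], [0.4, -0.6]]
handle theory [ 0.4476 -0.1188  0.095 ] seen [ 0.4484 -0.1169  0.095 ]
Vleft [260.18713852 447.84247813]
Vright [454.89362978 447.61514938]
```

```bash
cat >> h.py <<'E'
X=np.array([.5467,-.1105,.2663])
def jw(x,y): c,s=np.cos(X[2]),np.sin(X[2]); return np.array([X[0]+c*x-s*y,X[1]+s*x+c*y])
def hand(q,z=.060): return [*jw(.09-.19*np.cos(q),.0445+.19*np.sin(q)),z]
def hor(q): return down(X[2]+np.pi/2-q)
E
python3 - <<'E'
from h import *
for q in(-.15,.3,.95):
    for k in (0,np.pi):
        print(q,k,np.round(inverse_kinematics(hand(q),down(X[2]+np.pi/2-q-k)),2),np.round(hand(q),3))
claw.gripper_to(.7)
q=-.15
bot.move_pose(hand(q,.16),hor(q)); bot.line_to(hand(q),vel=.15)
s=telemetry.sense();print(s["time"],s["position"],s["contact_force"].round(1),s["qpos"].round(2))
claw.gripper_to(0,force=40)
s=telemetry.sense();print(s["time"],s["opening"],s["finger_force"],s["contact_force"].round(1))
E
```

```text
-0.15 0 [ 0.09  0.33 -0.6   0.   -0.64 -1.24] [ 0.448 -0.121  0.06 ]
-0.15 3.141592653589793 [ 0.09  0.33 -0.6  -0.   -0.64  1.9 ] [ 0.448 -0.121  0.06 ]
0.3 0 [ 0.29  0.29 -0.67  0.   -0.61 -1.9 ] [ 0.432 -0.037  0.06 ]
0.3 3.141592653589793 [ 0.29  0.29 -0.67  0.   -0.61  1.25] [ 0.432 -0.037  0.06 ]
0.95 0 [ 0.5   0.35 -0.56  0.   -0.66 -2.75] [0.475 0.076 0.06 ]
0.95 3.141592653589793 [ 0.5   0.35 -0.56  0.   -0.66  0.39] [0.475 0.076 0.06 ]
6.8167 [ 0.44884376 -0.12069623  0.06064185] [-0.2 -0.5  0.5] [ 0.09  0.33 -0.6   0.   -0.64 -1.24]
7.2333 0.26804906806113477 38.8589072227478 [-1.7  4.2  4.6]
```

Run:
```python
from h import *
for q in np.linspace(-.05,.95,6):
    # two-step arcs, chord sag <1 mm
    bot.line_to(hand(q),hor(q),vel=.12)
    s=telemetry.sense();print(round(q,2),round(s["time"],2),s["opening"].round(3),s["contact_force"].round(1),s["position"].round(4))
bot.line_to(hand(.85),hor(.85),vel=.06); bot.sleep(.2)
s=telemetry.sense();print(s["time"],s["opening"].round(3),s["contact_force"].round(1),s["position"].round(4))
```

```text
Traceback (most recent call last):
AttributeError: 'float' object has no attribute 'round'
```

Run:
```python
from h import *
for q in np.linspace(.15,.95,5):
    bot.line_to(hand(q),hor(q),vel=.12)
    s=telemetry.sense();print(round(q,2),round(s["time"],2),round(s["opening"],3),s["contact_force"].round(1),s["position"].round(4))
bot.line_to(hand(.85),hor(.85),vel=.06); bot.sleep(.2)
s=telemetry.sense();print(s["time"],round(s["opening"],3),s["contact_force"].round(1),s["position"].round(4))
```

```text
0.15 8.01 0.267 [-2.2 -3.5  8.1] [ 0.4331 -0.0663  0.0608]
0.35 8.47 0.267 [-3.8 -3.5 10.2] [ 0.432  -0.0285  0.0608]
0.55 8.94 0.27 [-4.5 -4.7 11.5] [0.4384 0.0083 0.0607]
0.75 9.41 0.271 [-7.3 -0.3 13.3] [0.452  0.0436 0.0607]
0.95 9.88 0.271 [-10.   -1.1  16.7] [0.4717 0.0747 0.0606]
10.5417 0.269 [-6.4  7.6  9.4] [0.463  0.0618 0.0607]
```

Run:
```python
from h import *
claw.gripper_to(.75); bot.line_to(hand(.85,.16),vel=.2)
bot.sleep(.2)
p=jw(.0,.05); bot.move_pose([p[0]-.05,p[1]-.02,.36],down(X[2]))
f=grab("wrist","pics/w3.png"); s=telemetry.sense(); print(s["time"],s["contact_force"].round(1))
hsv=cv2.cvtColor(f["frame"],cv2.COLOR_RGB2HSV).astype(int)
for q in(.7,.85,1): print(q,w2px(f,hand(q,.095)).round(1))
print(find("wrist","handle"),find("wrist","trigger_pad"))
```

```text
12.8917 [ 0.3 -0.6  0.7]
0.7 [255.8  55.5]
0.85 [272.4  37.1]
1 [291.8  21. ]
[(0.68, [316.8, 95.4, 107.2, 135.6])] [(0.82, [303.3, 78.8, 89.0, 81.3])]
```

View pics/w3.png

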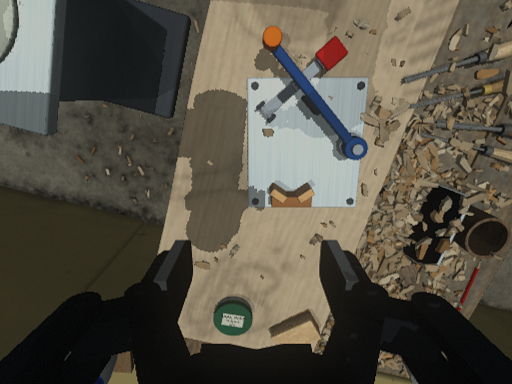

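The arm now rests at about q = 0.85: the handle shows at (272,36), against a prediction of (272,37). The trigger is up at (331,53). Next I'll look at the blank from above with the wrist camera.

Run:
```python
from h import *
claw.gripper_to(1.0)
b=np.array([.4504,.3294]); d=jw(0,.06)-jw(0,0)
bot.move_pose([*(b+d),.30],down(X[2]))
f=grab("wrist","pics/w4.png"); s=telemetry.sense(); print(s["time"],w2px(f,[*b,.05]).round(1))
for c,(u,v,w,h) in find("wrist","blank"): print(c,u,v,w,h,px2w(f,u,v,.05).round(4))
```

```text
17.875 [256.4 199.7]
0.95 256.8 191.5 45.5 47.7 [0.4478 0.3408 0.05  ]
0.84 259.9 120.3 34.7 32.7 [0.427  0.4325 0.05  ]
0.7 254.0 252.6 28.7 36.3 [0.4681 0.2506 0.05  ]
```

View pics/w4.png

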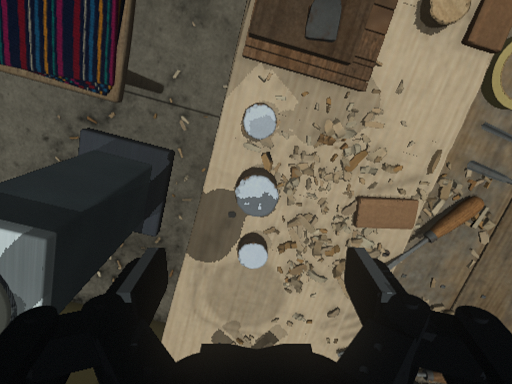

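The wrist picture shows the three discs at (260,121), (256,193) and (253,251). The middle one is clearly larger. I'll measure the diameters and position in an enlarged crop.

Run:
```python
from h import *
f=grab("wrist");im=f["frame"]
c=im[95:275,215:305][:,:,::-1]
cv2.imwrite("pics/w5.png",cv2.resize(c,None,fx=3.3,fy=3.3,interpolation=cv2.INTER_CUBIC).transpose(1,0,2))
# circle of 63 mm at z=.05 predicted extents around bbox centre
for D in(.045,.063):
    p=px2w(f,256.8,193,.05); a=np.linspace(0,6.28,60)
    q=np.array([w2px(f,p+[D/2*np.cos(t),D/2*np.sin(t),0]) for t in a]); print(D,np.ptp(q,axis=0))
    p[2]=0;q=np.array([w2px(f,p+[D/2*np.cos(t),D/2*np.sin(t),0]) for t in a]); print("bottom",D,q.min(0),q.max(0))
```

```text
0.045 [33.29720189 31.6717806 ]
bottom 0.045 [241.74245337 168.16680291] [271.60395328 196.8738524 ]
0.063 [46.62450486 44.35204506]
bottom 0.063 [235.768075   162.21748543] [277.58094783 202.41577635]
```

View pics/w5.png

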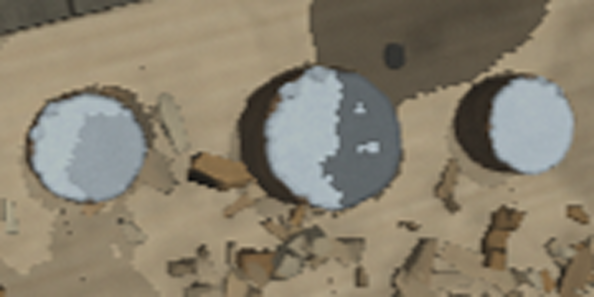

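The crop confirms the middle disc, about 43 px across where a 63 mm disc should be 44 to 46 px. Its neighbours are only 30 to 35 px. The top centre is at u = 256.4, v = 195.8. Grasping it.

Run:
```python
from h import *
f=grab("wrist"); pw=px2w(f,256.4,195.8,.05)[:2]; b=(pw+[.4504,.3294])/2; print(pw,b)
o=down(X[2])
bot.move_pose([*b,.12],o); bot.line_to([*b,.006],vel=.12,until_force=15)
s=telemetry.sense();print(s["position"],s["contact_force"].round(1))
claw.gripper_to(0,force=40)
s=telemetry.sense();print(s["time"],s["opening"]*85,s["finger_force"],s["contact_force"].round(1))
bot.line_to([*b,.16],vel=.2)
f=grab("wrist","pics/w6.png");s=telemetry.sense();print(s["time"],s["opening"]*85,s["contact_force"].round(1),s["position"])
```

```text
[0.44887345 0.3348094 ] [0.44963673 0.3321047 ]
[0.45012335 0.33273446 0.00683163] [-0.3 -0.4  0.1]
20.25 61.74354307700683 43.640472292900085 [-1.7  0.2  4.7]
21.2167 61.72974836603861 [-0.1  0.2 -1.2] [0.44875804 0.33123114 0.1581575 ]
```

View pics/w6.png

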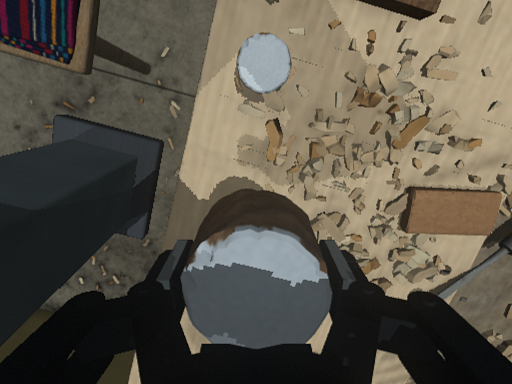

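The opening reads 61.7 mm. The handle read 1.2 mm small too, so this is the 63 mm blank. It is held upright with its top centre near (257,288). I'll check its offset in the grip, then place it.

Run:
```python
from h import *
f=grab("wrist");s=telemetry.sense();z=s["position"][2]-.0068+.05
c=px2w(f,257.5,288,z); c2,s2=np.cos(X[2]),np.sin(X[2]); M=np.array([[c2,-s2],[s2,c2]])
off=M.T@(c[:2]-s["position"][:2]); print("grip offset jig axes mm",off*1e3, "diam px exp",foc(f)*.063/np.linalg.norm(c-f["origin"]))
o=down(X[2]); t=jw(0,.006)
bot.move_pose([*t,.16],o)
bot.line_to([*t,.04],vel=.15)
hit=bot.line_to([*t,.0125],vel=.04,until_force=5)
s=telemetry.sense();print(hit,s["time"],s["position"],t,s["contact_force"].round(1),s["torque"].round(2))
f=grab("top","pics/t2.png")
f=grab("wrist","pics/w7.png")
```

```text
grip offset jig axes mm [-0.25182973  6.80727194] diam px exp 156.67208468117937
True 27.3083 [ 0.54453384 -0.10478915  0.01487345] [ 0.54512102 -0.10471149] [0.2 0.1 2.9] [-0.02  0.12 -0.06]
```

View pics/w7.png

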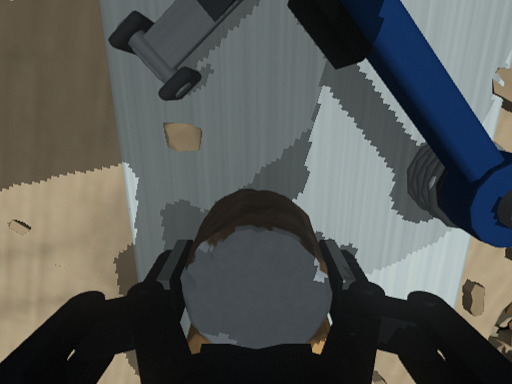

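The blank touches down at TCP z 14.9 mm, matching the expected 14.8, and stands clear of the V walls. It sits some millimetres to +y in the grip, so I'll shift it 3 mm towards the V, set it down, let go and look.

Run:
```python
from h import *
t=jw(0,.003);t0=jw(0,.006)
bot.line_to([*t0,.017],vel=.05)
print(bot.line_to([*t,.017],vel=.02,until_force=5))
p=telemetry.sense()["position"][:2]
print(bot.line_to([*t,.0125],vel=.03,until_force=4)); s=telemetry.sense(); print(s["position"],t,s["contact_force"].round(1))
claw.gripper_to(1.0); bot.sleep(.2)
bot.line_to([*t,.17],vel=.2)
p=jw(.0,.08); bot.move_pose([*p,.30],down(X[2]))
f=grab("wrist","pics/w8.png"); s=telemetry.sense(); print(s["time"])
for y in(0,.006): print(w2px(f,[*jw(0,y),.058]))
for k in("blank","trigger_pad","handle"): print(k,find("wrist",k))
print(w2px(f,[*jw(.047,.173),.048]), px2w(f,*w2px(f,[*jw(0,0),.058]),.058))
```

```text
False
True
[ 0.54661973 -0.10768861  0.01475296] [ 0.54591051 -0.10760575] [-1.3  0.8  4.8]Traceback (most recent call last):
  File "<stdin>", line 9, in <module>
workcell.IKError: the arm cannot take that pose within its joint ranges
```

Run:
```python
from h import *
print(telemetry.sense()["qpos"].round(2),telemetry.sense()["position"],telemetry.sense()["time"])
for z in(.2,.25,.3,.36):
  for y in (0,.04,.08): print(z,y,inverse_kinematics([*jw(-.03,y),z],down(X[2])), inverse_kinematics([*jw(-.03,y),z],down(X[2]+np.pi)) is not None)
```

```text
[ 0.1   0.32 -0.25 -0.   -1.   -2.97] [ 0.5449469  -0.10752964  0.16875508] 29.6667
0.2 0 [ 0.08080407  0.25172456 -0.26940339  0.         -1.04966838 -2.95609672] True
0.2 0.04 [ 0.16041668  0.22211495 -0.30977807  0.         -1.03890331 -3.03570934] True
0.2 0.08 None True
0.25 0 [ 0.08080407  0.21121142 -0.19133806  0.         -1.16824685 -2.95609672] True
0.25 0.04 [ 0.16041668  0.18038509 -0.23091013  0.         -1.15950111 -3.03570934] True
0.25 0.08 None True
0.3 0 [ 0.08080407  0.18105284 -0.10388368  0.         -1.28585981 -2.95609672] True
0.3 0.04 [ 0.16041668  0.14934697 -0.14287339  0.         -1.27857597 -3.03570934] True
0.3 0.08 None True
0.36 0 [ 0.08080407  0.15839958  0.01392401  0.         -1.42632076 -2.95609672] True
0.36 0.04 [ 0.16041668  0.12593378 -0.02476986  0.         -1.42009268 -3.03570934] True
0.36 0.08 None True
```

I've used all 10 pictures, so from here I'll check numerically.

Run:
```python
from h import *
bot.move_pose([*jw(-.03,.035),.32],down(X[2]))
c,s_=np.cos(X[2]),np.sin(X[2]);M=np.array([[c,-s_],[s_,c]])
for cam in("wrist","top"):
    f=grab(cam)
    for k,z in(("blank",.056),("handle",0),("trigger_pad",0)):
        for cf,(u,v,w,h) in find(cam,k)[:3]: print(cam,k,cf,u,v,w,h,"jig",(M.T@(px2w(f,u,v,z)[:2]-X[:2])).round(4) if z else "")
    print("exp seat+6",w2px(f,[*jw(0,.006),.058]).round(1),"handle .85",w2px(f,hand(.85,.095)).round(1),"pad",w2px(f,[*jw(.047,.173),.048]).round(1))
    im=f["frame"];h=cv2.cvtColor(im,cv2.COLOR_RGB2HSV).astype(int);H,S,V=h[...,0],h[...,1],h[...,2]
    for n,m,z in(("orange",(H>5)&(H<18)&(S>170)&(V>80),.09),("red",((H<5)|(H>174))&(S>150)&(V>60),.047)):
        nn,l,st,ce=cv2.connectedComponentsWithStats(m.astype(np.uint8))
        for i in range(1,nn):
            if st[i,4]>20: print(cam,n,ce[i].round(1),st[i,4],"jig",(M.T@(px2w(f,*ce[i],z)[:2]-X[:2])).round(4))
print(telemetry.sense()["time"])
```

```text
wrist blank 0.84 277.7 172.6 46.9 50.5 jig [-0.0018  0.0104]
wrist handle 0.93 302.0 85.9 119.1 153.4 jig 
wrist handle 0.55 215.4 324.9 45.3 40.7 jig 
wrist trigger_pad 0.62 290.5 67.4 96.9 91.4 jig 
exp seat+6 [279.1 176.1] handle .85 [252.   21.1] pad [319.5  42.5]
wrist orange [251.9  20.1] 394 jig [-0.0356  0.1893]
wrist red [320.   40.7] 740 jig [0.0477 0.1752]
wrist red [472.3 290. ] 122 jig [ 0.3107 -0.1837]
top handle 0.48 267.5 182.9 10.7 17.4 jig 
exp seat+6 [285.5 200.1] handle .85 [238.5 222.7] pad [237.1 199.5]
top red [46.7 98.9] 198 jig [0.5889 0.7604]
30.7417
```

The blank stands released at about jig (-2, +8 to +10) mm, within the 20 mm allowed. The arm is still at 0.85 and the pad is where expected. Next: press the trigger.

Run:
```python
from h import *
claw.gripper_to(0.0)
t=jw(.047,.174); o=down(X[2]+np.pi/2)
if inverse_kinematics([*t,.15],o) is None: o=down(X[2]-np.pi/2)
print(inverse_kinematics([*t,.15],o))
bot.move_pose([*t,.15],o); bot.line_to([*t,.06],vel=.15)
h=bot.line_to([*t,.0255],vel=.06,until_force=18)
s=telemetry.sense();print(h,s["time"],s["position"],s["contact_force"].round(1))
bot.sleep(.3)
s=telemetry.sense();print(s["position"],s["contact_force"].round(1))
bot.line_to([*t,.15],vel=.2)
bot.move_pose([*jw(-.03,.035),.32],down(X[2])); claw.gripper_to(.9)
bot.sleep(.3)
c,s_=np.cos(X[2]),np.sin(X[2]);M=np.array([[c,-s_],[s_,c]])
f=grab("wrist","pics/w9.png")
for cf,(u,v,w,h) in find("wrist","blank")[:3]: print("blank",cf,u,v,w,h,"jig",(M.T@(px2w(f,u,v,.056)[:2]-X[:2])).round(4))
im=f["frame"];h=cv2.cvtColor(im,cv2.COLOR_RGB2HSV).astype(int);H,S,V=h[...,0],h[...,1],h[...,2]
for n,m,z in(("orange",(H>5)&(H<18)&(S>170)&(V>80),.09),("red",((H<5)|(H>174))&(S>150)&(V>60),.047)):
    nn,l,st,ce=cv2.connectedComponentsWithStats(m.astype(np.uint8))
    for i in range(1,nn):
        if st[i,4]>20: print(n,ce[i].round(1),st[i,4],"jig",(M.T@(px2w(f,*ce[i],z)[:2]-X[:2])).round(4))
for q in(-.15,-.05,0,.05,.85): print(q,w2px(f,hand(q,.09)).round(1))
print(telemetry.sense()["time"],telemetry.sense()["contact_force"].round(1))
```

```text
[ 0.42139313  0.33337943 -0.29133886  0.         -0.94607803 -1.72588946]
False 34.1667 [0.5472467  0.07025196 0.02580909] [1.9 2.2 4.8]
[0.54724619 0.07027589 0.02582205] [1.1 3.1 4.4]
blank 0.69 279.3 176.2 44.0 46.0 jig [0.0015 0.0043]
orange [198.9 150.8] 249 jig [-0.1006  0.0459]
red [319.1  40.3] 735 jig [0.0477 0.1752]
red [471.4 288.3] 121 jig [ 0.3111 -0.1826]
-0.15 [202.5 174.3]
-0.05 [200.1 159.5]
0 [199.5 151.9]
0.05 [199.3 144.2]
0.85 [251.3  21.7]
37.5417 [-0.2  0.4 -0. ]
```

The arm rests at about q = 0.01, the blank has been pushed home and the trigger is back up, with the robot clear. Handing in.

```bash
python3 -c "
from h import *
print(close_job())"
```

```text
the job is handed in; nothing more can be done
None
```

The 63 mm blank is clamped in the jig and the job is handed in; no verdict came back. My last measurement had the blank pushed home into the V, the arm resting against it at about 0.01 rad, the trigger back up and the robot clear.

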